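# Unlock the strongbox and hold its latch back

## Task

Take the reagent vial that somebody left standing on the strongbox's lock and stand it upright on the worktop. Then take the key out of the tube rack, put it into the keyhole down to its shoulder, rocking it gently past the sticky levers rather than forcing it, and turn it a quarter turn clockwise, so that the bolt is drawn out of its keeper on the lid. The latch springs back when let go, so finish still gripping the key and holding it turned; leave the other things on the bench where they are.

Things in the scene. Friction and masses are not known exactly. Their poses are not given: they have to be found in the camera images.
- vial_middle (a point): Centre (half-way up, 35 mm above its foot) of a reagent vial with a blue screw cap, 33 mm in diameter and 70 mm tall (body up to 60 mm, 26 mm cap above), about 80 g. It stands upright on the strongbox's latch, over the keyhole. z axis up along the vial.
- kit_vial: The same vial; origin at the centre of its foot.
- key_bow (a point): Centre of the key's head: a black disc 32 mm in diameter, 10 mm thick, flat-faced. x along the flat head (and the bit's width), y across the 10 mm thickness, z up the key. Grip across the thickness. The head ends 16 mm below this point; the shoulder, a 20 mm steel disc, is 25 to 28 mm below. Alike after a half turn about z. The key stands in a white tube rack, shoulder on its top (34 mm high).
- key_tip (a point): Lower end of the key, on its axis, 47 mm below the centre of the head; axes as key_bow. The lowest 12 mm are the double bit, 13 mm wide (x), 4 mm thick (y), blunt; above it a 5 mm round shank up to the shoulder, whose underside is 19 mm above the tip.
- key: The whole key, 63 mm long, 35 g; origin at the tip, axes as key_tip.
- keyhole (a point): Centre of the keyhole, a slot 17 mm long (along this frame's x) and 9.6 mm wide (y), in the top face of the latch's 4 mm cover plate, 94 mm above the worktop; z up. Fully home, the key's shoulder lies on the cover, its tip 19 mm below this point. It must be more than 16 mm in to turn beyond some 27 degrees. The steel latch case is 48 x 56 mm, 14 mm high, on the box's front rail.
- lever_top (a point): On the keyhole's axis, 5 mm below it: top of the upper of two hidden sticky levers, flat plates with a 15.2 x 5.7 mm slot, held by friction only, turned 27 to 30 degrees off the keyhole's direction: the upper (5 mm down) clockwise seen from above, the lower (10 mm down) anticlockwise. A key let down straight stops on each.
- cam_top (a point): On the keyhole's axis, 14.5 mm below it: top of the cam, whose 15.2 x 5.4 mm slot is in line with the keyhole. To pass the levers: in the cover the key can be rocked some 25 degrees either way; rocked towards a lever and pressed lightly (about 5 N) it drops into that slot and then takes the lever along; rock back for the next, straight for the cam.
- strongbox: Grey steel strongbox, 180 (x) x 220 (y) x 80 mm, fixed; origin at the centre of its underside, x from the lock rail at the front to the hinges at the back, z up. The keyhole lies 58 mm in front of the centre. A folded wire handle lies on the lid; nothing but the latch stands above 94 mm.
- lock_cam (a joint): Turn of the lock's cam (rad): 0 at rest, grows clockwise seen from above, stop at 1.57. The key's bit has about 0.1 rad of play in it and the grip gives a little, so turn the key 0.15 to 0.2 rad further than the cam is to go. A spring (about 0.02 N m at rest, 0.08 N m at the stop) turns it back when let go.
- lock_bolt (a joint): Travel of the bolt (m): 0 shot into the keeper on the lid, 0.010 fully drawn. It follows the cam.
- tube_rack: White foam tube rack, 148 (x) x 196 (y) x 34 mm, fixed; origin at the centre of its underside. The key stands in a well 20 mm in front of (-x) and 61 mm to the left of (+y) its centre; blood tubes reaching 126 mm above the worktop stand at its other end, more than 120 mm from the key.
- lab_timer: Bystander: flat white bench timer, 64 x 64 x 18 mm, lying on the worktop in front of the box; origin at its underside.
- small_vial_a: Bystander: small vial, 25 mm in diameter, 48 mm tall, standing left of the box; origin at its foot.
- small_vial_b: Bystander: another small vial, 25 mm in diameter, 48 mm tall, standing left of the box; origin at its foot.
There are look-alikes about, which are no part of the job. Leave any yellow look-alike of the kit_vial alone.

How it is judged:
By the outcome, as a careful person would: the job done as asked, in the order asked, and still so for the second after the job is handed in, while the arm keeps its last pose, push and grip.
It also fails if it takes over 72 s, if anything falls off the work surface, if the arm or the gripper's body presses on something with over 40 N, if the wrist force passes 120 N, or if a joint passes its speed limit or range.

## Robot

A 6-joint arm with a two-finger parallel gripper is mounted at the origin on a cart in front of the work surface, level with it; the furniture and walls round the work are solid. World frame = base frame: x ahead of the robot, y to its left, z up, the work surface at z = 0. Lengths are in mm, angles in degrees, forces in N, time in s.
With the tool pointing down it reaches from about 300 to 850 mm from the base axis. Payload 4.2 kg.
Tool frame: the origin (TCP) lies at the very end of the fingers, on their centre line; the grasp point (between the pads) lies 19 mm behind it (env.grasp_offset is the distance from the TCP to the grasp point, in mm); z points along the fingers, y is the line along which they close (so a half turn about z gives the same grasp; the last joint's range is limited). The gripper opens to 91 mm and grips with 3 to 60 N. Pads are 32 mm wide; open, the fingers measure 118 mm over their backs; the gripper's body (76 mm by 178 mm) begins 60 mm behind the grasp point.
Start: joints at [-70.073, 18.312, 89.639, -0, 72.044, -1.146], TCP at [206.753, -536.56, 213.976] pointing down, gripper open.
Joint ranges: [-177.97, 177.97], [-48.28, 115.42], [12.27, 149.76], [-77.06, 257.06], [2.81, 150.46], [-146.56, 146.56]. Speed limits (degrees/s): [147.25, 147.25, 180, 180, 180, 180].

## Interface

Orientations are given as [roll, pitch, yaw] about the fixed x, y, z axes, in that order (R = Rz(yaw) Ry(pitch) Rx(roll)).
In Python, from workcell import env, eyes gives the robot as it stands.
- The arm moves only by the tool send_rows, never from a script. Its arguments are lists of equal length, an entry for each row: "grip": the opening, from -1 (shut) to 1 (fully open), so that 0 is half open; "xyz": the shift along the world's x, y, z in m, a list of three; "yaw": the turn about the world's z in degrees. A call has 1 to 8 rows; each row is the pose to reach, as a shift and turn from the pose commanded when the call began; what a row does not reach only later rows make up. A row lasts 1/12 s, in which the tool goes at most 41.7 mm and 7.16 degrees, less where a joint would pass 70% of its speed; a pose out of reach is approached as far as the arm can. A call with a gripper value outside its range is refused whole. The fingers move at their own pace and stop on an object; "grip_force" is the grip in N (left out, the last holds). Time passes only in rows, so rows that repeat a pose let the fingers close. It gives the time, the measured TCP pose, the force, the opening and the grip force at its end, in the units of the state.
- env.state(): the state, without advancing time (a new reading comes with each control period).
- eyes.grab_frame(name): name is "scene" or "side" or "wrist"; returns a dict with "frame" (384x512x3 uint8, red, green, blue), "fx", "fy", "cx", "cy" (pixels), "pose" (4x4, takes a point from camera to world coordinates). Camera axes: x right, y down, z forward; pixel columns grow to the right and rows downward; lengths in mm; the calibration is good to about 2 mm. A picture is of the moment at which its call begins. There is no depth.
- env.job_done(): hands the job in; it is judged then, once.
The state is a dict: "time_s": time; "qpos": joint angles; "qvel": joint speeds; "effort": joint torques, N m; "ee_pos": TCP position; "ee_rot": TCP orientation; "force": force on the tool from outside, world axes, zero at the start; "torque": the same for the moment, N m; "gripper_width": finger opening in mm; "gripper_force": force on a finger pad.
Only numpy, scipy, OpenCV 4.12 (cv2) and the standard library are available. Lean on these libraries where they do the work, as an engineer would, in place of code of your own. Each camera call takes 0.05 s, during which the arm holds its last target. There are 200 camera calls.

## Working session

There is one attempt and no reset: what is moved stays moved. The work goes in short steps, Python scripts to look and compute and a tool call to move; the robot and the scene stay as the last step left them, time stands still between calls to the robot, and variables do not carry over. Pictures are saved under pics/ and viewed, at most 10 in all, crops included, and the job is handed in when it is done.

Besides the shell and the picture viewer there is one more tool, called by a JSON object that holds its "fn" and its "kwargs". send_rows: Moves the arm, as the interface text tells. Its arguments: {"type":"object","properties":{"grip":{"type":"array"},"xyz":{"type":"array"},"yaw":{"type":"array"},"grip_force":{"type":"number"}},"required":["grip","xyz","yaw"]}

```bash
mkdir -p pics; ls; cat > h.py <<'E'
import numpy as np, cv2
from workcell import env, eyes
def save(f,n,crop=None,s=1):
    im=cv2.cvtColor(f["frame"],cv2.COLOR_RGB2BGR)
    if crop: a,b,c,d=crop; im=im[b:d,a:c]
    cv2.imwrite("pics/"+n,cv2.resize(im,None,fx=s,fy=s,interpolation=cv2.INTER_CUBIC))
def ray(f,u,v):
    P=np.array(f["pose"]); d=P[:3,:3]@np.array([(u-f["cx"])/f["fx"],(v-f["cy"])/f["fy"],1]); return P[:3,3],d/np.linalg.norm(d)
def onz(f,u,v,z):
    o,d=ray(f,u,v); return o+d*(z-o[2])/d[2]
def proj(f,p):
    P=np.array(f["pose"]); c=P[:3,:3].T@(np.array(p)-P[:3,3]); return c[0]/c[2]*f["fx"]+f["cx"],c[1]/c[2]*f["fy"]+f["cy"]
def cross(fs,uvs):
    A=0;b=0
    for f,(u,v) in zip(fs,uvs):
        o,d=ray(f,u,v); M=np.eye(3)-np.outer(d,d); A=A+M; b=b+M@o
    return np.linalg.solve(A,b)
E
python3 - <<'E'
from h import *
import pickle
fs={n:eyes.grab_frame(n) for n in("scene","side","wrist")}
pickle.dump(fs,open("f0.pkl","wb"))
im=np.hstack([cv2.cvtColor(fs[n]["frame"],cv2.COLOR_RGB2BGR) for n in("scene","side")])
save(fs["scene"],"scene0.png",s=1.5); save(fs["side"],"side0.png",s=1.5)
for n,f in fs.items(): print(n,np.round(f["pose"],2).tolist(),f["fx"],f["cx"],f["cy"])
print(env.state())
E
```

```text
pics
scene [[-0.72, -0.32, 0.62, -137.13], [-0.69, 0.35, -0.63, 716.01], [-0.01, -0.88, -0.47, 610.9], [0.0, 0.0, 0.0, 1.0]] 375.9618450690627 256.90408672127984 194.42180534577915
side [[-1.0, 0.02, -0.04, 564.97], [0.05, 0.44, -0.89, 953.31], [-0.0, -0.9, -0.44, 563.04], [0.0, 0.0, 0.0, 1.0]] 388.61489780684076 263.77599447103574 192.46461141170892
wrist [[0.36, -0.89, -0.27, 284.93], [-0.93, -0.35, -0.1, -505.5], [-0.0, 0.29, -0.96, 384.42], [0.0, 0.0, 0.0, 1.0]] 334.3905441278325 257.8798386443985 192.58497919800521
{'time_s': 0.15, 'qpos': array([-7.00736836e+01,  1.83419566e+01,  8.96896670e+01, -2.97216895e-04,
        7.20428664e+01, -1.14537998e+00]), 'qvel': array([-0.03448606, -0.01675651, -0.18970317, -0.01659255,  0.03177908,
       -0.11658847]), 'effort': array([ 3.33736853e-04, -4.12772942e+01, -2.32154149e+01,  7.27357878e-02,
        4.33390529e-02, -1.04793871e-04]), 'ee_pos': array([ 206.61110284, -536.20067895,  213.33077545]), 'ee_rot': array([-1.79925519e+02, -1.20644262e-03,  2.10717874e+01]), 'force': array([-0.31380132, -0.24732421, -0.14722962]), 'torque': array([ 0.05395393, -0.02172602,  0.02966308]), 'gripper_force': 0.0, 'gripper_width': 91.23376023100025}
```

View pics/scene0.png

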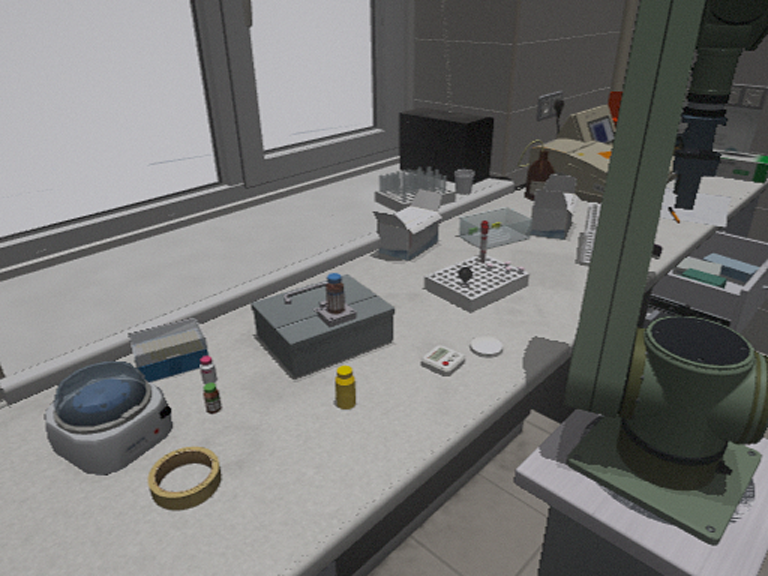

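View pics/side0.png

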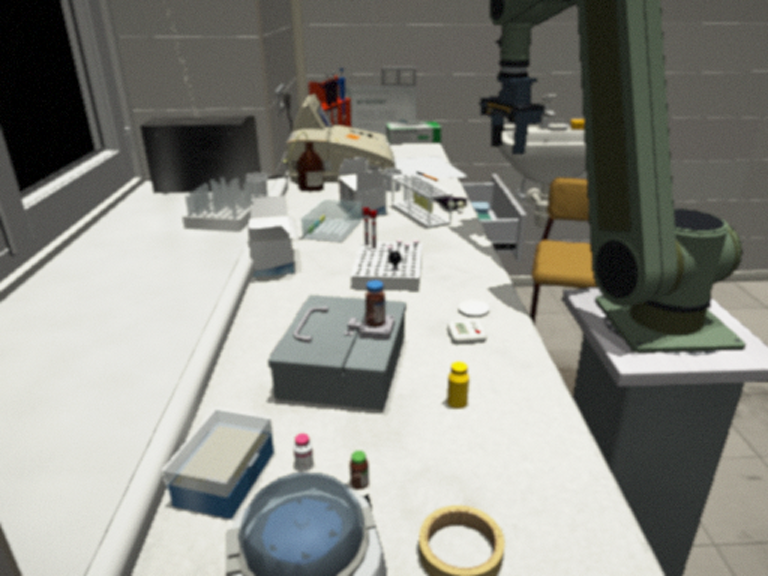

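The target vial (blue cap) stands on the latch at scene px (223,197), side px (250,204). The yellow one at scene (230,258) is the look-alike to be left alone. The key's black head is at scene (310,183), side (263,172). I'll measure these with masks and confirm in a crop.

```bash
cat > m.py <<'E'
from h import *
import pickle
fs=pickle.load(open("f0.pkl","rb"))
def blob(f,box,fn):
    a,b,c,d=box; hsv=cv2.cvtColor(f["frame"],cv2.COLOR_RGB2HSV)[b:d,a:c]
    m=fn(hsv).astype(np.uint8); n,l,st,ce=cv2.connectedComponentsWithStats(m)
    i=1+np.argmax(st[1:,4]); return ce[i]+[a,b],st[i]
blue=lambda h:(abs(h[...,0].astype(int)-105)<15)&(h[...,1]>120)&(h[...,2]>60)
black=lambda h:h[...,2]<55
S,D=fs["scene"],fs["side"]
bs=blob(S,(205,175,240,215),blue);bd=blob(D,(235,180,265,210),blue)
ks=blob(S,(295,168,325,195),black);kd=blob(D,(250,160,275,182),black)
print(bs,bd,ks,kd)
print("cap",cross([S,D],[bs[0],bd[0]]), onz(S,*bs[0],160),onz(D,*bd[0],160))
print("key",cross([S,D],[ks[0],kd[0]]), onz(S,*ks[0],62),onz(D,*kd[0],62))
# box corners bottom/top in scene: top face z=80
for n,(u,v) in dict(c1=(170,206),c2=(196,225),c3=(262,209),c4=(229,185)).items(): print(n,onz(S,u,v,80)[:2].round(1))
E
python3 m.py
python3 - <<'E'
from h import *
import pickle
fs=pickle.load(open("f0.pkl","rb"))
a=cv2.resize(fs["scene"]["frame"][160:250,160:360],None,fx=4,fy=3.3,interpolation=2)
b=cv2.resize(fs["side"]["frame"][155:235,180:290],None,fx=3.7,fy=3.7,interpolation=2)
c=np.zeros((600,800,3),np.uint8);c[:297]=a;c[300:596,:407]=b
cv2.imwrite("pics/crop0.png",c[...,::-1])
E
```

```text
(array([222.5       , 184.23333333]), array([14,  7,  8,  5, 30], dtype=int32)) (array([249.54385965, 190.05263158]), array([10,  7, 10,  7, 57], dtype=int32)) (array([309.74545455, 182.36363636]), array([11, 10,  9, 10, 55], dtype=int32)) (array([262.88372093, 171.74418605]), array([10,  8,  7,  9, 43], dtype=int32))
cap [558.67340942 132.21310128 161.89527942] [561.15914847 130.20161635 160.        ] [558.69912578 127.6909666  160.        ]
key [ 511.71309715 -201.70913816   63.0323072 ] [ 511.76319191 -201.67133795   62.        ] [ 511.69864546 -206.39843309   62.        ]
c1 [690.6 220.7]
c2 [556.4 232.3]
c3 [486.8  54.5]
c4 [665.9  15.9]
```

View pics/crop0.png

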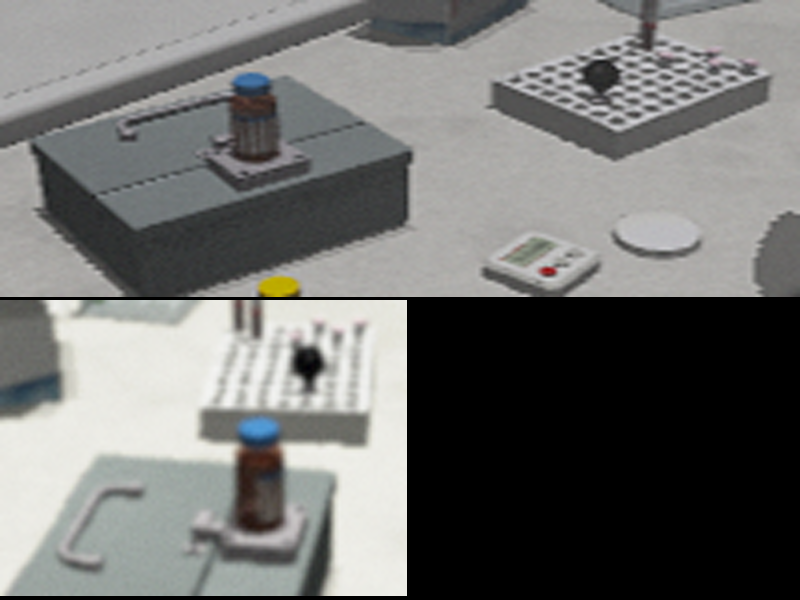

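Confirmed: the blue-capped vial on the latch is at about (560,130). The key stands at about (512,-203) in the rack. I'm moving above the vial for a close look.

{"fn": "send_rows", "kwargs": {"grip": [1,1,1,1,1,1,1], "xyz": [[0.018,0.034,0.01],[0.035,0.068,0.02],[0.053,0.102,0.03],[0.07,0.136,0.04],[0.088,0.17,0.05],[0.106,0.204,0.055],[0.124,0.238,0.055]], "yaw": [0,0,0,0,0,0,0]}}

```text
time_s: 0.73
ee_pos: [331.6, -297.2, 270.2]
ee_rot: [179.9, -0.1, 21.0]
force: [1.2, 0.2, -0.3]
gripper_width: 91.4
gripper_force: 0.0
```

{"fn": "send_rows", "kwargs": {"grip": [1,1,1,1,1,1,1], "xyz": [[0.018,0.034,0],[0.035,0.068,0],[0.053,0.102,0],[0.07,0.136,0],[0.088,0.17,0],[0.106,0.204,0],[0.114,0.22,0]], "yaw": [0,0,0,0,0,0,0]}}

```text
time_s: 1.32
ee_pos: [446.0, -75.1, 268.8]
ee_rot: [-179.9, -0.1, 21.2]
force: [0.1, -1.1, 0.6]
gripper_width: 90.9
gripper_force: 0.0
```

{"fn": "send_rows", "kwargs": {"grip": [1,1,1,1,1,1,1,1], "xyz": [[0.018,0.034,0],[0.035,0.068,0],[0.053,0.102,0],[0.07,0.136,0],[0.088,0.17,0],[0.102,0.194,0],[0.11,0.208,0],[0.11,0.208,0]], "yaw": [0,0,0,0,0,0,0,0]}}

```text
time_s: 1.98
ee_pos: [555.7, 131.9, 268.0]
ee_rot: [-180.0, 0.0, 21.2]
force: [0.1, 0.1, -0.2]
gripper_width: 91.2
gripper_force: 0.0
```

```bash
python3 - <<'E'
from h import *
import pickle
f=eyes.grab_frame("wrist"); pickle.dump(f,open("w1.pkl","wb")); save(f,"w1.png",s=1.5)
st=env.state(); print(st["time_s"],st["ee_pos"],st["ee_rot"],st["qpos"]); print(np.round(f["pose"],2))
E
```

```text
2.0333 [554.74634951 129.97786387 268.17508749] [1.79978242e+02 1.07165257e-01 2.11796867e+01] [ 1.20527769e+01  1.62693957e+01  8.47675146e+01 -3.91931699e-02
  7.90654493e+01  8.08805387e+01]
[[ 3.6000e-01 -8.9000e-01 -2.7000e-01  6.3404e+02]
 [-9.3000e-01 -3.5000e-01 -1.1000e-01  1.6289e+02]
 [-0.0000e+00  2.9000e-01 -9.6000e-01  4.3913e+02]
 [ 0.0000e+00  0.0000e+00  0.0000e+00  1.0000e+00]]
```

View pics/w1.png

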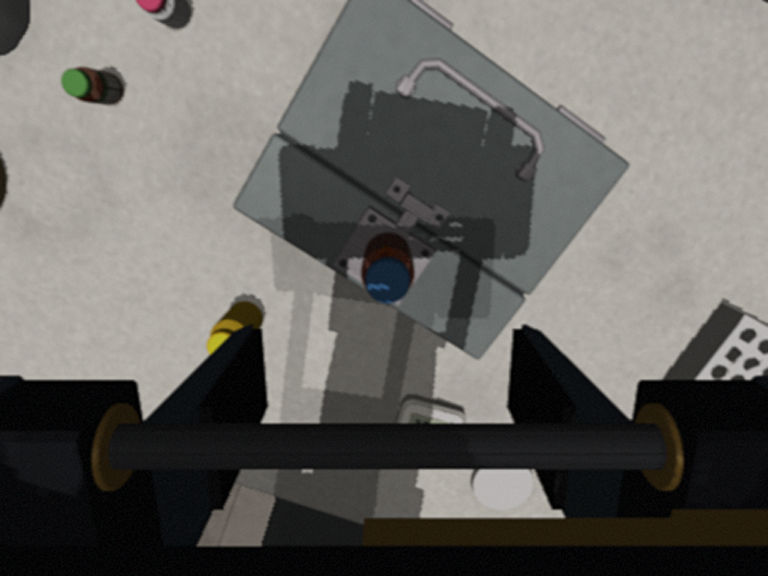

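The wrist view shows the blue cap at display px (388,281), i.e. image (258.7,187.3). The box's front corners are at display (234,206) and (479,357), with the back right corner at (629,162). The timer is near (432,410) and the yellow look-alike near (230,330).

```bash
python3 - <<'E'
from h import *
import pickle
f=pickle.load(open("w1.pkl","rb")); q=lambda u,v,z:onz(f,u/1.5,v/1.5,z)[:2].round(1)
print("cap top",q(388,283,164),"foot mid",q(388,262,94))
a,b,c=q(234,206,80),q(479,357,80),q(629,162,80)
print(a,b,c,"yaw",np.degrees(np.arctan2(*(a-b)[::-1]))-90,np.degrees(np.arctan2(*(c-b)[::-1])), np.hypot(*(a-b)),np.hypot(*(c-b)))
m=(a+c)/2;print("centre",m)
y=np.arctan2(*(c-b)[::-1]);print("keyhole",m-58*np.array([np.cos(y),np.sin(y)]))
print("rackcorner",q(728,300,34),q(665,375,0),"timer",q(432,410,18))
E
```

```text
cap top [559.  133.1] foot mid [554.3 131.2]
[549.4 247.2] [505.8  35.9] [678.5  -0. ] yaw -11.658879821056601 -11.743114458910663 215.751361525252 176.39189323775625
centre [613.95 123.6 ]
keyhole [557.16394359 135.40439737]
rackcorner [ 614.5 -155.6] [ 525.2 -167.6] timer [417.4  32.9]
```

{"fn": "send_rows", "kwargs": {"grip": [1,1,1,1,1,1,1,1], "xyz": [[0.004,0.003,-0.03],[0.004,0.003,-0.06],[0.004,0.003,-0.085],[0.004,0.003,-0.11],[0.004,0.003,-0.13],[0.004,0.003,-0.145],[0.004,0.003,-0.155],[0.004,0.003,-0.155]], "yaw": [0,0,0,0,0,0,0,0]}}

```text
time_s: 2.7
ee_pos: [556.8, 130.6, 112.2]
ee_rot: [-180.0, 0.3, 21.0]
force: [-0.5, 0.1, 0.7]
gripper_width: 90.9
gripper_force: 0.0
```

{"fn": "send_rows", "kwargs": {"grip": [-0.4,-0.4,-0.4,-0.4,-0.4,-0.4,-0.4,-0.4], "xyz": [[0,0,0],[0,0,0],[0,0,0],[0,0,0],[0,0,0],[0,0,0],[0,0,0],[0,0,0]], "yaw": [0,0,0,0,0,0,0,0], "grip_force": 15}}

```text
time_s: 3.37
ee_pos: [558.8, 132.5, 114.1]
ee_rot: [180.0, -0.0, 21.1]
force: [-0.2, 0.6, 0.4]
gripper_width: 40.9
gripper_force: 0.0
```

{"fn": "send_rows", "kwargs": {"grip": [-0.6,-0.6,-0.6,-0.6,-0.6], "xyz": [[0,0,0],[0,0,0],[0,0,0],[0,0,0],[0,0,0]], "yaw": [0,0,0,0,0]}}

```text
time_s: 3.78
ee_pos: [558.7, 132.5, 114.0]
ee_rot: [-180.0, 0.0, 21.1]
force: [0.2, -0.2, 0.3]
gripper_width: 32.6
gripper_force: 15.0
```

{"fn": "send_rows", "kwargs": {"grip": [-0.6,-0.6,-0.6,-0.6,-0.6,-0.6], "xyz": [[0,0,0.01],[0,0,0.025],[0,0,0.04],[0,0,0.06],[0,0,0.075],[0,0,0.08]], "yaw": [0,0,0,0,0,0]}}

```text
time_s: 4.28
ee_pos: [560.2, 132.7, 197.2]
ee_rot: [179.9, -0.3, 21.1]
force: [-0.4, 0.9, -0.7]
gripper_width: 32.3
gripper_force: 15.0
```

{"fn": "send_rows", "kwargs": {"grip": [-0.6,-0.6,-0.6,-0.6,-0.6,-0.6,-0.6,-0.6], "xyz": [[0.004,-0.02,0],[0.008,-0.05,0],[0.012,-0.085,0],[0.018,-0.12,0],[0.024,-0.155,0],[0.028,-0.185,0],[0.03,-0.202,0],[0.03,-0.207,0]], "yaw": [0,0,0,0,0,0,0,0]}}

```text
time_s: 4.95
ee_pos: [588.7, -77.5, 193.5]
ee_rot: [180.0, 0.1, 20.9]
force: [-1.4, 0.7, -1.4]
gripper_width: 32.5
gripper_force: 15.0
```

{"fn": "send_rows", "kwargs": {"grip": [-0.6,-0.6,-0.6,-0.6,-0.6,-0.6,-0.6,-0.6], "xyz": [[0,0,-0.02],[0,0,-0.05],[0,0,-0.08],[0,0,-0.11],[0,0,-0.135],[0,0,-0.15],[0,0,-0.16],[0,0,-0.165]], "yaw": [0,0,0,0,0,0,0,0]}}

```text
time_s: 5.62
ee_pos: [587.8, -73.6, 27.5]
ee_rot: [-179.9, 0.1, 21.1]
force: [0.5, 0.5, -0.7]
gripper_width: 32.3
gripper_force: 15.0
```

{"fn": "send_rows", "kwargs": {"grip": [-0.6,-0.6,-0.6,-0.6], "xyz": [[0,0,-0.003],[0,0,-0.006],[0,0,-0.0075],[0,0,-0.0075]], "yaw": [0,0,0,0]}}

```text
time_s: 5.95
ee_pos: [589.2, -74.6, 22.1]
ee_rot: [180.0, -0.1, 21.1]
force: [0.4, 0.2, -1.5]
gripper_width: 32.1
gripper_force: 15.0
```

{"fn": "send_rows", "kwargs": {"grip": [-0.6,-0.6,-0.6], "xyz": [[0,0,-0.001],[0,0,-0.0015],[0,0,-0.0015]], "yaw": [0,0,0]}}

```text
time_s: 6.2
ee_pos: [588.9, -74.6, 20.3]
ee_rot: [180.0, -0.0, 21.1]
force: [0.4, 0.3, -0.8]
gripper_width: 32.5
gripper_force: 15.0
```

{"fn": "send_rows", "kwargs": {"grip": [-0.6,-0.6,-0.6], "xyz": [[0,0,-0.0005],[0,0,-0.001],[0,0,-0.001]], "yaw": [0,0,0]}}

```text
time_s: 6.45
ee_pos: [589.0, -74.6, 19.9]
ee_rot: [180.0, -0.0, 21.1]
force: [-0.4, 0.7, 5.6]
gripper_width: 32.3
gripper_force: 15.0
```

Foot on the worktop (5.6 N). Now release and rise.

{"fn": "send_rows", "kwargs": {"grip": [-0.5,-0.4,-0.3,-0.2,0,0.2,0.2,0.2], "xyz": [[0,0,0],[0,0,0],[0,0,0],[0,0,0],[0,0,0],[0,0,0],[0,0,0],[0,0,0]], "yaw": [0,0,0,0,0,0,0,0]}}

```text
time_s: 7.12
ee_pos: [588.7, -74.5, 18.8]
ee_rot: [-180.0, 0.0, 21.1]
force: [-0.6, 0.8, 0.6]
gripper_width: 54.5
gripper_force: 0.0
```

{"fn": "send_rows", "kwargs": {"grip": [0.2,0.2,0.2,0.2,0.2,0.2,0.2,0.2], "xyz": [[0,0,0.01],[0,0,0.03],[0,0,0.06],[0,0,0.095],[0,0,0.13],[0,0,0.165],[0,0,0.19],[0,0,0.195]], "yaw": [0,0,0,0,0,0,0,0]}}

```text
time_s: 7.78
ee_pos: [591.3, -74.9, 220.5]
ee_rot: [179.7, -0.6, 21.1]
force: [0.5, 0.1, 0.3]
gripper_width: 54.9
gripper_force: 0.0
```

{"fn": "send_rows", "kwargs": {"grip": [0.2,0.2,0.2,0.2,0.2,0.2,0.2,0.2], "xyz": [[-0.004,0.02,0],[-0.01,0.055,0],[-0.018,0.09,-0.01],[-0.025,0.13,-0.02],[-0.032,0.165,-0.04],[-0.038,0.195,-0.055],[-0.04,0.208,-0.06],[-0.04,0.208,-0.06]], "yaw": [0,0,0,0,0,0,0,0]}}

```text
time_s: 8.45
ee_pos: [547.0, 135.6, 152.3]
ee_rot: [-179.9, 0.2, 21.3]
force: [-0.2, -0.6, 0.2]
gripper_width: 54.5
gripper_force: 0.0
```

```bash
python3 - <<'E'
from h import *
import pickle
s=env.state();print(s["ee_pos"],s["time_s"])
f=eyes.grab_frame("wrist"); pickle.dump(f,open("w2.pkl","wb"))
u,v=proj(f,(558,133,94)); print(u,v)
u,v=int(u),int(v); c=(u-80,v-60,u+80,v+60); print(c); save(f,"w2.png",c,s=5)
s=env.state();print(s["ee_pos"],s["time_s"])
E
```

```text
[546.96444477 135.62731341 152.26841282] 8.45
267.7979827405038 198.4605926584265
(187, 138, 347, 258)
[548.18235264 134.0350934  153.38583617] 8.5
```

View pics/w2.png

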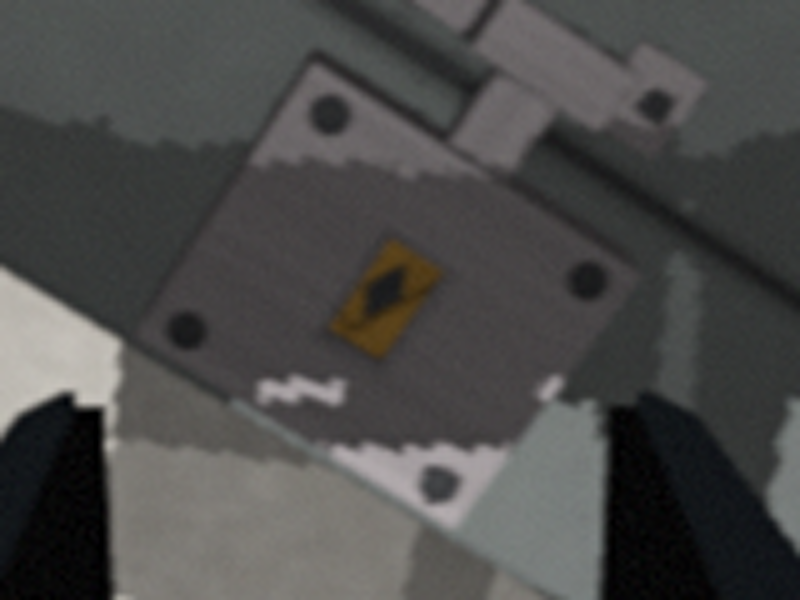

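The keyhole is an orange-rimmed slot centred at crop (387,299), i.e. image (264,198), with its long axis along the box's x. I'm measuring it by mask now that the arm is settled.

```bash
cat > kh.py <<'E'
from h import *
def keyhole():
    f=eyes.grab_frame("wrist"); h=cv2.cvtColor(f["frame"],cv2.COLOR_RGB2HSV)
    u0,v0=map(int,proj(f,(557,134,94))); w=26
    m=((h[...,1]>120)&(abs(h[...,0].astype(int)-18)<14)).astype(np.uint8)
    z=np.zeros_like(m); z[v0-w:v0+w,u0-w:u0+w]=m[v0-w:v0+w,u0-w:u0+w]
    pts=np.argwhere(z)[:,::-1].astype(np.float32)
    box=cv2.boxPoints(cv2.minAreaRect(pts))
    B=np.array([onz(f,u,v,94)[:2] for u,v in box]); e=[B[1]-B[0],B[2]-B[1]]; L=max(e,key=np.linalg.norm)
    return B.mean(0),np.degrees(np.arctan2(L[1],L[0])),[np.linalg.norm(x) for x in e],len(pts)
E
python3 - <<'E'
from kh import *
for i in range(2): print(keyhole(),env.state()["ee_pos"])
f=eyes.grab_frame("wrist"); 
import pickle; pickle.dump(f,open("w2.pkl","wb"))
# box front edge & latch corners (crop px)
for u,v in((318,55),(640,272),(455,530),(140,335)): print(onz(f,187+u/5,138+v/5,94)[:2])
E
```

```text
(array([557.48886551, 136.26181898]), np.float64(-11.271723786203953), [np.float64(15.957763950754597), np.float64(8.715949266999075)], 208) [549.00750481 133.12077548 154.14718777]
(array([557.27229727, 136.24190626]), np.float64(-11.425348014653663), [np.float64(15.82422334229828), np.float64(8.74666736741947)], 204) [549.46898438 132.5634259  154.55776777]
[589.51170745 154.08401583]
[576.73207778  99.33222945]
[529.07621251 108.91780444]
[541.51907015 163.81444394]
```

{"fn": "send_rows", "kwargs": {"grip": [0.2,0.2,0.2,0.2,0.2,0.2,0.2,0.2], "xyz": [[-0.002,-0.015,0.005],[-0.006,-0.045,0.005],[-0.01,-0.08,0.005],[-0.015,-0.115,0.005],[-0.02,-0.15,0.005],[-0.025,-0.185,0.005],[-0.03,-0.22,0.005],[-0.034,-0.25,0.005]], "yaw": [0,0,0,0,0,0,0,0]}}

```text
time_s: 9.32
ee_pos: [514.3, -120.4, 160.0]
ee_rot: [179.9, -0.1, 20.9]
force: [0.3, -0.2, 0.1]
gripper_width: 54.7
gripper_force: 0.0
```

{"fn": "send_rows", "kwargs": {"grip": [0.2,0.2,0.2,0.2,0.2,0.2], "xyz": [[-0.004,-0.03,0],[-0.008,-0.06,0],[-0.01,-0.08,0],[-0.01,-0.085,0],[-0.01,-0.085,0],[-0.01,-0.085,0]], "yaw": [0,0,0,0,0,0]}}

```text
time_s: 9.82
ee_pos: [504.6, -202.0, 159.4]
ee_rot: [180.0, -0.0, 21.0]
force: [-1.0, 0.0, 0.4]
gripper_width: 55.0
gripper_force: 0.0
```

```bash
python3 - <<'E'
from h import *
import pickle
f=eyes.grab_frame("wrist");f=eyes.grab_frame("wrist"); pickle.dump(f,open("w3.pkl","wb"))
u,v=proj(f,(512,-203,62)); print(u,v)
u,v=int(u),int(v); c=(u-80,v-60,u+80,v+60); print(c); save(f,"w3.png",c,s=5)
s=env.state();print(s["ee_pos"],s["time_s"])
E
```

```text
263.72185946388197 187.90034493542808
(183, 127, 343, 247)
[ 504.75840307 -200.89914611  159.19253328] 9.9167
```

View pics/w3.png

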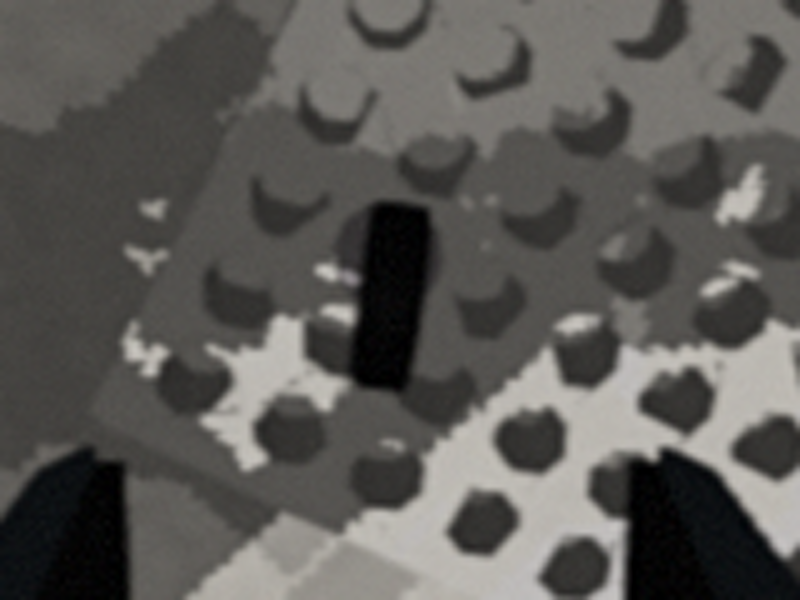

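The key's head is the black bar at crop (390,296), i.e. image (261,186), seen edge-on. I'm measuring centre and yaw.

```bash
cat >> kh.py <<'E'
def key(f,p=(512,-203,62)):
    g=f["frame"].max(2); u0,v0=map(int,proj(f,p)); w=32
    z=np.zeros(g.shape,np.uint8); z[v0-w:v0+w,u0-w:u0+w]=g[v0-w:v0+w,u0-w:u0+w]<28
    n,l,st,ce=cv2.connectedComponentsWithStats(z); i=1+np.argmax(st[1:,4])
    box=cv2.boxPoints(cv2.minAreaRect(np.argwhere(l==i)[:,::-1].astype(np.float32)))
    B=np.array([onz(f,u,v,p[2])[:2] for u,v in box]); e=[B[1]-B[0],B[2]-B[1]]; L=max(e,key=np.linalg.norm)
    return B.mean(0),np.degrees(np.arctan2(L[1],L[0])),[np.linalg.norm(x) for x in e],st[i],onz(f,*ce[i],p[2])
E
python3 - <<'E'
from kh import *
import pickle
print(key(pickle.load(open("w3.pkl","rb"))))
E
```

```text
(array([ 512.52717416, -199.90412931]), np.float64(11.789788198559998), [np.float64(31.570340112207244), np.float64(10.540866549030543)], array([253, 168,  16,  37, 440], dtype=int32), array([ 512.8761484 , -199.99454747,   62.        ]))
```

{"fn": "send_rows", "kwargs": {"grip": [0.2,0.2,0.2,0.2,0.2,0.2,0.2,0.2], "xyz": [[0.001,0,0],[0.002,0,0],[0.003,0,0],[0.004,0,0],[0.005,0,0],[0.006,0,0],[0.007,0,0],[0.008,0.001,0]], "yaw": [7,14,21,28,35,42,49,56]}}

```text
time_s: 10.58
ee_pos: [513.1, -199.3, 159.1]
ee_rot: [180.0, -0.0, 77.5]
force: [0.2, 0.6, 0.5]
gripper_width: 55.0
gripper_force: 0.0
```

{"fn": "send_rows", "kwargs": {"grip": [0.2,0.2,0.2,0.2,0.2,0.2,0.2,0.2], "xyz": [[0,0,0],[0,0,0],[0,0,0],[0,0,0],[0,0,0],[0,0,0],[0,0,0],[0,0,0]], "yaw": [7,14,21,28,35,42,49,56]}}

```text
time_s: 11.25
ee_pos: [513.0, -199.2, 159.1]
ee_rot: [180.0, -0.0, 133.5]
force: [-0.0, -0.5, -0.6]
gripper_width: 54.9
gripper_force: 0.0
```

{"fn": "send_rows", "kwargs": {"grip": [0.2,0.2,0.2,0.2,0.2,0.2,0.2,0.2], "xyz": [[0.002,0,0],[0.004,0,0],[0.006,0,0],[0.008,0,0],[0.01,0,0],[0.01,0,0],[0.01,0,0],[0.01,0,0]], "yaw": [7,14,21,28,35,42,49,56]}}

```text
time_s: 11.92
ee_pos: [523.0, -199.2, 159.1]
ee_rot: [180.0, -0.0, -170.5]
force: [-0.1, -0.4, 0.2]
gripper_width: 55.0
gripper_force: 0.0
```

{"fn": "send_rows", "kwargs": {"grip": [0.2,0.2,0.2,0.2], "xyz": [[0,0,0],[0,0,0],[0,0,0],[0,0,0]], "yaw": [2.5,2.5,2.5,2.5]}}

```text
time_s: 12.25
ee_pos: [522.9, -199.9, 159.0]
ee_rot: [180.0, 0.0, -168.4]
force: [-0.2, -0.2, -0.9]
gripper_width: 55.0
gripper_force: 0.0
```

```bash
python3 - <<'E'
from kh import *
import pickle
s=env.state();print(s["ee_pos"],s["ee_rot"],s["qpos"])
f=eyes.grab_frame("wrist");f=eyes.grab_frame("wrist"); pickle.dump(f,open("w4.pkl","wb"))
print(key(f)); s=env.state();print(s["ee_pos"])
E
```

```text
[ 522.87626819 -199.90063651  159.03234403] [ 1.79990725e+02  4.44653524e-03 -1.68434612e+02] [-2.21055886e+01  1.92650952e+01  9.65485383e+01  1.13132796e-02
  6.41878088e+01 -1.23675903e+02]
(array([ 513.36294329, -199.63636534]), np.float64(11.970357336523445), [np.float64(8.990892965354213), np.float64(30.97563579254386)], array([254, 164,  12,  37, 397], dtype=int32), array([ 513.43066505, -199.75380515,   62.        ]))
[ 522.85570561 -200.18468457  159.03729274]
```

{"fn": "send_rows", "kwargs": {"grip": [0.2,0.2,0.2,0.2,0.2,0.2,0.2,0.2], "xyz": [[-0.006,0,-0.01],[-0.01,0,-0.03],[-0.01,0,-0.055],[-0.01,0,-0.08],[-0.01,0,-0.1],[-0.01,0,-0.11],[-0.01,0,-0.115],[-0.01,0,-0.115]], "yaw": [0,0,0,0,0,0,0,0]}}

```text
time_s: 13.02
ee_pos: [512.5, -200.5, 43.4]
ee_rot: [180.0, -0.1, -168.4]
force: [0.0, 0.5, 0.6]
gripper_width: 54.5
gripper_force: 0.0
```

{"fn": "send_rows", "kwargs": {"grip": [0,-0.2,-0.4,-0.6,-0.7,-0.8,-0.9,-0.9], "xyz": [[0,0,0],[0,0,0],[0,0,0],[0,0,0],[0,0,0],[0,0,0],[0,0,0],[0,0,0]], "yaw": [0,0,0,0,0,0,0,0], "grip_force": 25}}

```text
time_s: 13.68
ee_pos: [512.8, -200.5, 44.2]
ee_rot: [180.0, 0.0, -168.4]
force: [-0.0, 0.4, 0.9]
gripper_width: 10.1
gripper_force: 25.0
```

{"fn": "send_rows", "kwargs": {"grip": [-0.9,-0.9,-0.9,-0.9], "xyz": [[0,0,0],[0,0,0],[0,0,0],[0,0,0]], "yaw": [0,0,0,0]}}

```text
time_s: 14.02
ee_pos: [512.8, -200.6, 44.1]
ee_rot: [-180.0, 0.0, -168.4]
force: [-0.8, 0.9, 2.3]
gripper_width: 9.8
gripper_force: 25.0
```

{"fn": "send_rows", "kwargs": {"grip": [-0.9,-0.9,-0.9,-0.9,-0.9,-0.9,-0.9,-0.9], "xyz": [[0,0,0.004],[0,0,0.012],[0,0,0.025],[0,0,0.045],[0,0,0.07],[0,0,0.1],[0,0,0.12],[0,0,0.125]], "yaw": [0,0,0,0,0,0,0,0]}}

```text
time_s: 14.68
ee_pos: [514.8, -201.4, 173.3]
ee_rot: [-179.8, 0.4, -168.4]
force: [2.0, -0.3, -0.3]
gripper_width: 9.9
gripper_force: 25.0
```

{"fn": "send_rows", "kwargs": {"grip": [-0.9,-0.9,-0.9,-0.9,-0.9,-0.9,-0.9,-0.9], "xyz": [[0.001,0.01,0],[0.003,0.03,0],[0.006,0.06,0],[0.01,0.09,0],[0.014,0.12,0],[0.018,0.15,0],[0.021,0.175,0],[0.024,0.2,0]], "yaw": [-2,-5,-8,-11,-14,-17,-20,-23]}}

```text
time_s: 15.35
ee_pos: [536.1, 0.9, 168.1]
ee_rot: [-180.0, -0.1, 168.4]
force: [0.1, 0.2, -0.4]
gripper_width: 9.7
gripper_force: 25.0
```

{"fn": "send_rows", "kwargs": {"grip": [-0.9,-0.9,-0.9,-0.9,-0.9,-0.9,-0.9,-0.9], "xyz": [[0.003,0.025,0],[0.006,0.05,0],[0.01,0.075,0],[0.013,0.095,0],[0.016,0.108,0],[0.016,0.116,0],[0.016,0.116,0],[0.016,0.116,0]], "yaw": [0,0,0,0,0,0,0,0]}}

```text
time_s: 16.02
ee_pos: [552.4, 114.9, 168.6]
ee_rot: [-179.9, -0.0, 168.6]
force: [0.2, 0.7, 0.5]
gripper_width: 10.1
gripper_force: 25.0
```

```bash
python3 - <<'E'
from kh import *
import pickle
s=env.state();print(s["time_s"],s["ee_pos"],s["ee_rot"],s["qpos"])
f=eyes.grab_frame("wrist");f=eyes.grab_frame("wrist"); pickle.dump(f,open("w5.pkl","wb"))
s=env.state();print(s["ee_pos"])
try: print(keyhole())
except Exception as e: print(e)
u,v=map(int,proj(f,(557,135,94)));print(u,v); c=(u-100,v-75,u+100,v+75);save(f,"w5.png",c,s=4)
E
```

```text
16.0167 [552.37233857 114.94713989 168.57437879] [-1.79946887e+02 -4.80932848e-02  1.68594326e+02] [ 1.06059771e+01  1.92312095e+01  9.51107800e+01 -3.42444483e-02
  6.57225083e+01 -6.79742736e+01]
[552.50391057 114.41376049 168.83629929]
(array([562.05441754, 132.96378432]), np.float64(151.86930886196527), [np.float64(30.989908092960032), np.float64(11.799912653171539)], 184)
283 202
```

View pics/w5.png

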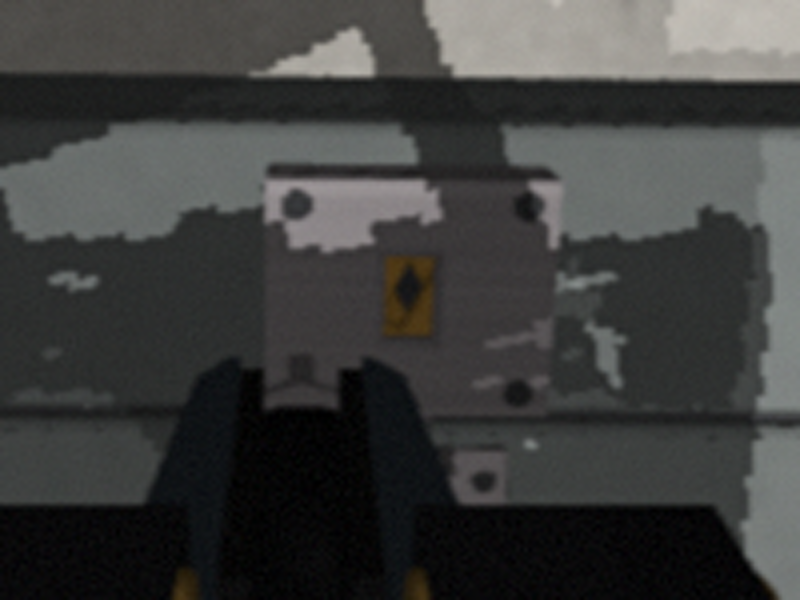

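The keyhole is at crop (410,297), i.e. image (285.5,201.2), aligned with the tool; the fingers with the key are at crop (300,400).

```bash
python3 - <<'E'
from kh import *
import pickle
f=pickle.load(open("w5.pkl","rb"))
for p in((410,297),(386,256),(434,256),(434,338),(386,338)): print(onz(f,183+p[0]/4,127+p[1]/4,94)[:2].round(1))
E
```

```text
[556.4 136.8]
[547.3 133.7]
[549.1 142.7]
[565.6 139.9]
[563.8 130.7]
```

{"fn": "send_rows", "kwargs": {"grip": [-0.9,-0.9,-0.9,-0.9,-0.9,-0.9,-0.9,-0.9], "xyz": [[0.002,0.008,0],[0.0045,0.018,-0.005],[0.0045,0.021,-0.015],[0.0045,0.021,-0.025],[0.0045,0.021,-0.033],[0.0045,0.021,-0.04],[0.0045,0.021,-0.041],[0.0045,0.021,-0.041]], "yaw": [0,0,0,0,0,0,0,0]}}

```text
time_s: 16.83
ee_pos: [556.7, 136.2, 127.0]
ee_rot: [-180.0, -0.1, 168.6]
force: [-0.3, 0.3, -0.5]
gripper_width: 10.1
gripper_force: 25.0
```

{"fn": "send_rows", "kwargs": {"grip": [-0.9,-0.9,-0.9,-0.9], "xyz": [[0,0,-0.001],[0,0,-0.003],[0,0,-0.005],[0,0,-0.006]], "yaw": [0,0,0,0]}}

```text
time_s: 17.17
ee_pos: [557.3, 136.4, 122.0]
ee_rot: [180.0, 0.0, 168.6]
force: [-0.5, -0.5, -0.8]
gripper_width: 10.2
gripper_force: 25.0
```

{"fn": "send_rows", "kwargs": {"grip": [-0.9,-0.9,-0.9,-0.9], "xyz": [[-0.0003,-0.0005,-0.001],[-0.0003,-0.0005,-0.002],[-0.0003,-0.0005,-0.0025],[-0.0003,-0.0005,-0.0025]], "yaw": [0,0,0,0]}}

```text
time_s: 17.5
ee_pos: [556.9, 135.9, 119.4]
ee_rot: [180.0, -0.0, 168.6]
force: [0.1, 0.2, -0.2]
gripper_width: 9.7
gripper_force: 25.0
```

{"fn": "send_rows", "kwargs": {"grip": [-0.9,-0.9,-0.9,-0.9], "xyz": [[0,0,-0.0005],[0,0,-0.001],[0,0,-0.0015],[0,0,-0.0015]], "yaw": [0,0,0,0]}}

```text
time_s: 17.83
ee_pos: [557.0, 136.0, 118.1]
ee_rot: [180.0, 0.0, 168.6]
force: [-0.0, 0.8, 0.9]
gripper_width: 9.9
gripper_force: 25.0
```

{"fn": "send_rows", "kwargs": {"grip": [-0.9,-0.9,-0.9,-0.9,-0.9,-0.9], "xyz": [[0,0,0],[0,0,0],[0,0,0],[0,0,0],[0,0,0],[0,0,0]], "yaw": [-5,-10,-15,-20,-24,-24]}}

```text
time_s: 18.33
ee_pos: [556.7, 135.6, 117.9]
ee_rot: [-179.9, -0.0, 144.5]
force: [-0.6, -1.0, -0.0]
gripper_width: 10.0
gripper_force: 25.0
```

{"fn": "send_rows", "kwargs": {"grip": [-0.9,-0.9,-0.9,-0.9], "xyz": [[0,0,-0.0005],[0,0,-0.001],[0,0,-0.0015],[0,0,-0.0015]], "yaw": [0,0,0,0]}}

```text
time_s: 18.67
ee_pos: [556.7, 135.6, 116.2]
ee_rot: [-179.9, -0.0, 144.6]
force: [-0.3, -2.5, -0.5]
gripper_width: 9.9
gripper_force: 25.0
```

```bash
python3 -c "
from h import *
s=env.state();print({k:np.round(s[k],2) for k in('ee_pos','ee_rot','force','torque')})"
```

```text
{'ee_pos': array([556.67, 135.61, 116.25]), 'ee_rot': array([-1.7995e+02, -1.0000e-02,  1.4462e+02]), 'force': array([-0.25, -2.54, -0.51]), 'torque': array([-0.36,  0.02, -0.02])}
```

{"fn": "send_rows", "kwargs": {"grip": [-0.9,-0.9,-0.9,-0.9], "xyz": [[0,-0.0003,-0.0005],[0,-0.0004,-0.001],[0,-0.0004,-0.0015],[0,-0.0004,-0.0015]], "yaw": [0,0,0,0]}}

```text
time_s: 19.0
ee_pos: [556.8, 135.5, 114.8]
ee_rot: [-180.0, -0.0, 144.6]
force: [-1.0, -1.4, 0.2]
gripper_width: 9.6
gripper_force: 25.0
```

{"fn": "send_rows", "kwargs": {"grip": [-0.9,-0.9,-0.9,-0.9], "xyz": [[0,0,-0.0005],[0,0,-0.001],[0,0,-0.001],[0,0,-0.001]], "yaw": [0,0,0,0]}}

```text
time_s: 19.33
ee_pos: [556.8, 135.5, 113.8]
ee_rot: [-180.0, -0.0, 144.6]
force: [-2.0, -2.5, 0.8]
gripper_width: 10.2
gripper_force: 25.0
```

Upper lever passed. Rocking anticlockwise for the lower one.

{"fn": "send_rows", "kwargs": {"grip": [-0.9,-0.9,-0.9,-0.9,-0.9,-0.9,-0.9,-0.9], "xyz": [[0,-0.0001,0],[0,-0.0002,0],[0,-0.0003,0],[0,-0.0003,0],[0,-0.0003,0],[0,-0.0003,0],[0,-0.0003,0],[0,-0.0003,0]], "yaw": [6,12,18,24,30,36,42,48]}}

```text
time_s: 20.0
ee_pos: [556.9, 135.4, 113.8]
ee_rot: [180.0, -0.0, -167.1]
force: [-0.9, -0.9, -0.2]
gripper_width: 9.7
gripper_force: 25.0
```

{"fn": "send_rows", "kwargs": {"grip": [-0.9,-0.9,-0.9,-0.9], "xyz": [[0,0,-0.0005],[0,0,-0.001],[0,0,-0.0015],[0,0,-0.0015]], "yaw": [0,0,0,0]}}

```text
time_s: 20.33
ee_pos: [557.4, 135.5, 112.5]
ee_rot: [180.0, 0.1, -167.5]
force: [0.4, -1.5, -0.6]
gripper_width: 9.6
gripper_force: 25.0
```

```bash
python3 -c "
from h import *
s=env.state();print({k:np.round(s[k],2) for k in('ee_pos','ee_rot','force','torque')})"
```

```text
{'ee_pos': array([557.44, 135.47, 112.54]), 'ee_rot': array([ 1.7998e+02,  7.0000e-02, -1.6752e+02]), 'force': array([ 0.38, -1.53, -0.62]), 'torque': array([-0.09, -0.18,  0.01])}
```

{"fn": "send_rows", "kwargs": {"grip": [-0.9,-0.9,-0.9,-0.9], "xyz": [[0,0,-0.0005],[0,0,-0.001],[0,0,-0.0015],[0,0,-0.0015]], "yaw": [0,0,0,0]}}

```text
time_s: 20.67
ee_pos: [557.1, 135.4, 110.9]
ee_rot: [180.0, 0.0, -167.4]
force: [0.2, -0.7, -0.1]
gripper_width: 9.7
gripper_force: 25.0
```

{"fn": "send_rows", "kwargs": {"grip": [-0.9,-0.9,-0.9,-0.9], "xyz": [[0,0,-0.0005],[0,0,-0.001],[0,0,-0.0012],[0,0,-0.0012]], "yaw": [0,0,0,0]}}

```text
time_s: 21.0
ee_pos: [556.9, 135.4, 109.7]
ee_rot: [180.0, -0.0, -167.4]
force: [0.2, 0.2, 0.2]
gripper_width: 9.9
gripper_force: 25.0
```

{"fn": "send_rows", "kwargs": {"grip": [-0.9,-0.9,-0.9,-0.9,-0.9,-0.9], "xyz": [[0,0,0],[0,0,0],[0,0,0],[0,0,0],[0,0,0],[0,0,0]], "yaw": [-6,-12,-18,-24,-24,-24]}}

```text
time_s: 21.5
ee_pos: [556.9, 135.1, 109.7]
ee_rot: [-180.0, -0.0, 168.7]
force: [0.3, -0.9, -0.9]
gripper_width: 10.2
gripper_force: 25.0
```

{"fn": "send_rows", "kwargs": {"grip": [-0.9,-0.9,-0.9,-0.9], "xyz": [[0,0,-0.0005],[0,0,-0.001],[0,0,-0.0015],[0,0,-0.0015]], "yaw": [0,0,0,0]}}

```text
time_s: 21.83
ee_pos: [557.0, 135.1, 108.2]
ee_rot: [-180.0, 0.0, 168.6]
force: [-0.3, -0.2, 0.9]
gripper_width: 10.0
gripper_force: 25.0
```

{"fn": "send_rows", "kwargs": {"grip": [-0.9,-0.9,-0.9,-0.9], "xyz": [[0,0,-0.0005],[0,0,-0.001],[0,0,-0.001],[0,0,-0.001]], "yaw": [0,0,0,0]}}

```text
time_s: 22.17
ee_pos: [556.9, 135.1, 107.2]
ee_rot: [-180.0, -0.0, 168.6]
force: [0.7, -0.9, -0.5]
gripper_width: 9.9
gripper_force: 25.0
```

In the cam slot with no resistance; on down to the shoulder.

{"fn": "send_rows", "kwargs": {"grip": [-0.9,-0.9,-0.9,-0.9,-0.9], "xyz": [[0,0,-0.0005],[0,0,-0.001],[0,0,-0.0015],[0,0,-0.002],[0,0,-0.002]], "yaw": [0,0,0,0,0]}}

```text
time_s: 22.58
ee_pos: [556.9, 135.2, 105.1]
ee_rot: [-180.0, -0.0, 168.6]
force: [1.0, -2.9, -0.4]
gripper_width: 9.6
gripper_force: 25.0
```

{"fn": "send_rows", "kwargs": {"grip": [-0.9,-0.9,-0.9,-0.9], "xyz": [[0,0,-0.0004],[0,0,-0.0008],[0,0,-0.0012],[0,0,-0.0012]], "yaw": [0,0,0,0]}}

```text
time_s: 22.92
ee_pos: [556.9, 135.2, 104.2]
ee_rot: [180.0, 0.0, 168.6]
force: [-0.3, -1.6, 0.3]
gripper_width: 9.8
gripper_force: 25.0
```

{"fn": "send_rows", "kwargs": {"grip": [-0.9,-0.9,-0.9,-0.9], "xyz": [[0,-0.0002,-0.0003],[0,-0.0003,-0.0006],[0,-0.0003,-0.0008],[0,-0.0003,-0.0008]], "yaw": [0,0,0,0], "grip_force": 40}}

```text
time_s: 23.25
ee_pos: [556.9, 135.2, 104.1]
ee_rot: [180.0, 0.0, 168.6]
force: [-1.4, -0.7, 6.2]
gripper_width: 9.9
gripper_force: 40.0
```

Shoulder on the cover (6 N). Turning clockwise.

{"fn": "send_rows", "kwargs": {"grip": [-0.9,-0.9,-0.9,-0.9,-0.9,-0.9,-0.9,-0.9], "xyz": [[0,0,0.0002],[0,0,0.0002],[0,0,0.0002],[0,0,0.0002],[0,0,0.0002],[0,0,0.0002],[0,0,0.0002],[0,0,0.0002]], "yaw": [-5,-10,-15,-20,-25,-30,-35,-40]}}

```text
time_s: 23.92
ee_pos: [556.7, 134.6, 104.1]
ee_rot: [-180.0, 0.0, 128.4]
force: [-1.7, -1.9, 5.7]
gripper_width: 10.3
gripper_force: 40.0
```

```bash
python3 -c "
from h import *
s=env.state();print({k:np.round(s[k],2) for k in('ee_pos','ee_rot','force','torque')})"
```

```text
{'ee_pos': array([556.66, 134.58, 104.13]), 'ee_rot': array([-1.7997e+02,  2.0000e-02,  1.2835e+02]), 'force': array([-1.67, -1.95,  5.74]), 'torque': array([-0.56,  0.3 ,  0.06])}
```

{"fn": "send_rows", "kwargs": {"grip": [-0.9,-0.9,-0.9,-0.9,-0.9,-0.9,-0.9,-0.9], "xyz": [[0,0,0],[0,0,0],[0,0,0],[0,0,0],[0,0,0],[0,0,0],[0,0,0],[0,0,0]], "yaw": [-5,-10,-15,-20,-25,-30,-35,-40]}}

```text
time_s: 24.58
ee_pos: [556.1, 134.4, 104.1]
ee_rot: [-179.9, 0.1, 88.4]
force: [-2.9, -3.3, 7.2]
gripper_width: 9.7
gripper_force: 40.0
```

{"fn": "send_rows", "kwargs": {"grip": [-0.9,-0.9,-0.9,-0.9,-0.9,-0.9], "xyz": [[0,0,0],[0,0,0],[0,0,0],[0,0,0],[0,0,0],[0,0,0]], "yaw": [-5,-10,-15,-19,-20,-20]}}

```text
time_s: 25.08
ee_pos: [555.8, 134.5, 104.1]
ee_rot: [-179.9, 0.1, 68.6]
force: [-3.3, -2.9, 6.9]
gripper_width: 10.0
gripper_force: 40.0
```

```bash
python3 - <<'E'
from h import *
f=eyes.grab_frame("scene");g=eyes.grab_frame("side")
s=env.state();print(s["time_s"],{k:np.round(s[k],2) for k in('ee_pos','ee_rot','force','torque')})
a=cv2.resize(f["frame"][150:270,160:360],None,fx=4,fy=2.5,interpolation=2)
u,v=map(int,proj(g,(575,120,94)))
b=cv2.resize(g["frame"][v-50:v+50,u-80:u+80],None,fx=5,fy=3,interpolation=2)
cv2.imwrite("pics/end.png",np.vstack([a,b])[...,::-1])
E
```

```text
25.1833 {'ee_pos': array([555.81, 134.44, 104.11]), 'ee_rot': array([-1.7991e+02,  1.0000e-01,  6.8600e+01]), 'force': array([-3.42, -3.19,  7.34]), 'torque': array([-0.6 ,  0.67,  0.11])}
```

View pics/end.png

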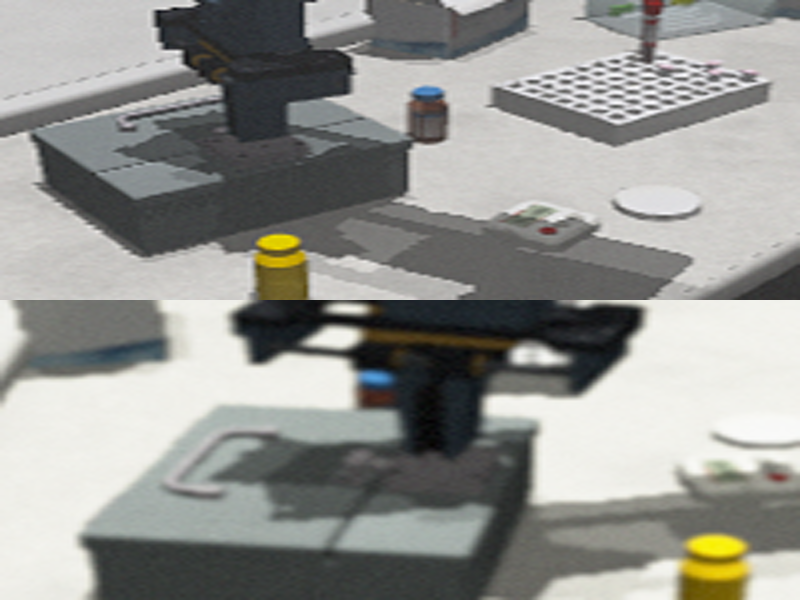

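The vial stands upright at crop (428,115), the key is gripped in the latch, and the bystanders are undisturbed. Torque is 0.11 N·m; I'll turn a few degrees further to be sure the cam is against its stop.

{"fn": "send_rows", "kwargs": {"grip": [-0.9,-0.9,-0.9,-0.9,-0.9,-0.9], "xyz": [[0.0003,0.0003,0],[0.0003,0.0003,0],[0.0003,0.0003,0],[0.0003,0.0003,0],[0.0003,0.0003,0],[0.0003,0.0003,0]], "yaw": [-1,-2,-3,-4,-4,-4]}}

```text
time_s: 25.68
ee_pos: [555.8, 134.6, 104.1]
ee_rot: [-179.9, 0.1, 64.6]
force: [-4.7, -3.9, 7.4]
gripper_width: 10.1
gripper_force: 40.0
```

```bash
python3 - <<'E'
from kh import *
s=env.state();print(s["time_s"],{k:np.round(s[k],2) for k in('ee_pos','ee_rot','force','torque','qpos')})
f=eyes.grab_frame("wrist"); save(f,"w6.png",s=1.5)
E
```

```text
25.6833 {'ee_pos': array([555.81, 134.59, 104.1 ]), 'ee_rot': array([-1.7989e+02,  1.4000e-01,  6.4610e+01]), 'force': array([-4.74, -3.88,  7.42]), 'torque': array([-0.7 ,  0.81,  0.14]), 'qpos': array([ 1.249e+01,  2.327e+01,  9.904e+01, -5.000e-02,  5.786e+01,
        3.791e+01])}
```

View pics/w6.png

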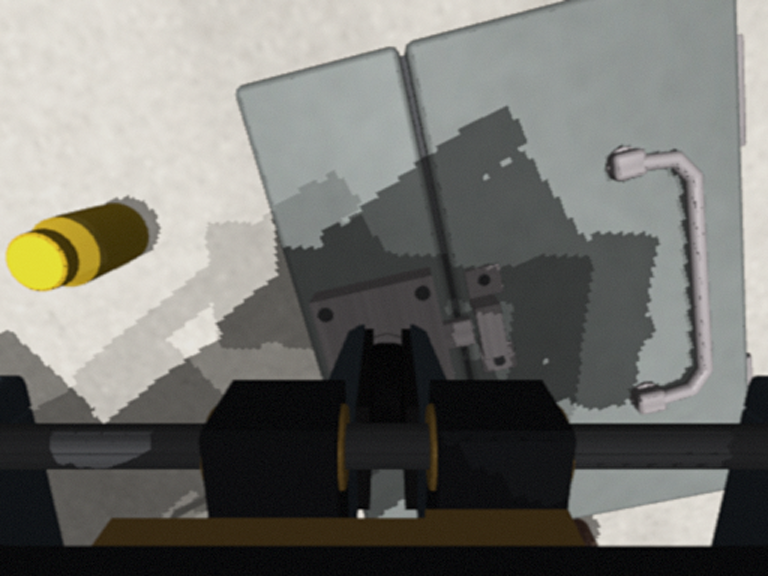

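The wrist view shows a gap between the bolt (px 462,332) and the keeper bar (px 490,325), so the bolt is drawn clear. Torque rose to 0.14 N·m, well above the spring, so the cam is on its stop. Handing in.

```bash
python3 -c "
from workcell import env
print(env.job_done())"
```

```text
the job is handed in; nothing more can be done
None
```

The job is handed in at about 26 s: the vial stands upright on the worktop, and the key is in to its shoulder, turned a quarter turn clockwise with the bolt drawn, and still gripped and held turned.

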